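# Bump-test a gas sniffer

### The arm

A 7-joint arm with a two-finger parallel gripper is mounted at the origin on a cart in front of the work surface, level with it; the furniture and walls round the work are solid. World frame = base frame: x ahead of the robot, y to its left, z up, the work surface at z = 0. Lengths are in m, angles in rad, forces in N, time in s.
With the tool pointing down it reaches from about 0.35 to 0.9 m from the base axis. Payload 8.1 kg.
Tool frame: the origin (TCP) lies at the very end of the fingers, on their centre line; the grasp point (between the pads) lies 19 mm behind it; z points along the fingers, y is the line along which they close (so a half turn about z gives the same grasp; the last joint's range is limited). The gripper opens to 92 mm and grips with 3 to 60 N. Pads are 19 mm wide; open, the fingers measure 130 mm over their backs; the gripper's body (75 mm by 190 mm) begins 47 mm behind the grasp point.
Start: joints at [1.107, 0.434, 0.025, 1.573, -0.012, 1.134, -0.075], TCP at [0.221, -0.585, 0.227] pointing down, gripper open.
Joint ranges: [-2.62, 2.62], [-0.44, 2.09], [-1.27, 1.32], [0.08, 2.57], [-1.32, 4.46], [0.12, 2], [-2.74, 2.74]. Speed limits (rad/s): [2.22, 2.22, 3.01, 3.01, 3.14, 3.14, 3.14].

### API

Orientations are given as a rotation vector (axis times angle).
In Python, from cell import arm gives the robot as it stands.
- The arm moves only by the tool drive_tool, never from a script. Its argument "targets" is a list of rows, each a list of 7 numbers: the turn, a rotation vector about the world's x, y, z in units of 5 degrees (1.0 is 5 degrees), then the shift along the world's x, y, z in units of 40 mm (1.0 is 40 mm), then the opening, from 0 (shut) to 1 (fully open). In form: [[wx, wy, wz, dx, dy, dz, fingers], ...]. A call has 1 to 5 rows; each row is the pose to reach, as a shift and turn from the pose commanded when the call began; what a row does not reach only later rows make up. A row lasts 1/10 s, in which the tool goes at most 50 mm and 8.59 degrees, less where a joint would pass 70% of its speed; a pose out of reach is approached as far as the arm can. A call with a gripper value outside its range is refused whole. The fingers move at their own pace and stop on an object; "force" is the grip in N (left out, the last holds). Time passes only in rows, so rows that repeat a pose let the fingers close. It gives the time, the measured TCP pose, the force, the opening and the grip force at its end, in the units of the state.
- arm.observe(): the state, without advancing time (a new reading comes with each control period).
- arm.get_image(name): name is "scene" or "top" or "wrist"; returns a dict with "pixels" (400x640x3 uint8, red, green, blue), "intrinsics" (3x3 intrinsics, pixels), "rvec" (rotation vector, rad) and "tvec" (3), from world to camera coordinates, as OpenCV has them; the wrist camera has in their place "mount" (4x4, takes a point from camera to tool coordinates, whose origin is the TCP and whose axes are the flange's). Camera axes: x right, y down, z forward; pixel columns grow to the right and rows downward; lengths in m; the calibration is good to about 2 mm. A picture is of the moment at which its call begins: read the wrist's pose just before it. There is no depth.
- arm.sign_off(): hands the job in; it is judged then, once.
The state is a dict: "clock": time; "joints": joint angles; "dq": joint speeds; "joint_efforts": joint torques, N m; "position": TCP position; "ee_rot": TCP orientation; "force": force on the tool from outside, world axes, zero at the start; "ft_torque": the same for the moment, N m; "width": opening from 0.0 (shut) to 1.0 (fully open); "gripper_force": force on a finger pad.
Only numpy, scipy, OpenCV 4.12 (cv2) and the standard library are available. Lean on these libraries where they do the work, as an engineer would, in place of code of your own. Each camera call takes 0.05 s, during which the arm holds its last target. There are 200 camera calls.

### The job

Bump-test the gas sniffer: lay it flat and fully home in the shaped recess of the docking tray, the way round that fits, and let go of it. Then twist the bar knob of the test gas valve clockwise against its spring until you feel its stop, hold it gently but firmly against the stop for about a second without forcing it, and let it spring right back. Leave the sniffer seated, and do not push the jar, the beaker or the spanner about.

Things in the scene. Friction and masses are not known exactly. Their poses are not given: they have to be found in the camera images.
- detector_center (a point): Loose gas sniffer (yellow, thin black probe), lying flat, 180 g, about 25 mm high. Point: middle of its waist, 12 mm above its underside; z up, y from the probe towards the broad tail. Tail 52 mm wide at y +17 to +86 mm, waist 40 mm wide at -18 to +17, front 50 mm wide at -52 to -18, then the probe to -130. Grasp the waist across x by its upper 12 mm, as the tray hides the rest.
- detector: The same sniffer; origin in the underside, 22 mm nearer to the probe than the middle of the waist (y -22 mm, z -12 mm from it); same axes.
- dock_seat (a point): Fixed grey docking tray, 84 x 166 mm, 18 mm high, with a recess 12 mm deep in the outline of the sniffer's body, 2.5 mm clear all round. Point: on the recess floor, 6 mm above the worktop; y points away from the probe gap. Seated, the sniffer's y lies along this y and its waist middle at x 0, y +22 mm, z +12 mm from here. It does not go in the other way round.
- dock_gap (a point): Middle of the 18 mm wide gap in the rim of one short side of the tray, through which the probe sticks out; 18 mm above the worktop, 37 mm from the recess point towards -y.
- valve: Fixed test gas valve: grey round housing, 72 mm in diameter (84 mm over its foot), 40 mm high, brass stub at its side, black bar knob on top, hidden stop inside. Origin on its vertical axis at the worktop.
- knob_grip (a point): Bar of the valve's knob: 60 mm long, 14 mm thick, 34 mm high, on a low round collar, top 79.5 mm above the worktop. Point: on the vertical turning axis, in the middle of the bar, 64 mm above the worktop. x runs along the bar, y across it, z up; it turns with the knob.
- knob (a joint): Knob angle, rad: 0 at rest, grows clockwise seen from above. A spring returns it: 0.06 N m at rest plus 0.1 N m per rad. A solid stop is met somewhere between 0.85 and 1.35 rad, unseen and different each time: it must be felt. Pressing with 0.1 to 0.4 N m beyond the spring holds it well on the stop; over 0.8 N m beyond the spring is forcing it.
- jar: Bystander: white jar with a screw cap, 45 mm across, 78 mm high, standing loose; origin under its centre.
- beaker: Bystander: clear beaker, 54 mm across, 70 mm high, standing loose; origin under its centre.
- spanner: Bystander: open-ended spanner 181 mm long, 6 mm thick, lying loose; origin under its centre.

How it is judged:
By the outcome, as a careful person would: the job done as asked, in the order asked, and still so for the second after the job is handed in, with the robot touching nothing.
It also fails if it takes over 64 s, if anything falls off the work surface, if the arm or the gripper's body presses on something with over 40 N, if the wrist force passes 120 N, or if a joint passes its speed limit or range.

## Working session

There is one attempt and no reset: what is moved stays moved. The work goes in short steps, Python scripts to look and compute and a tool call to move; the robot and the scene stay as the last step left them, time stands still between calls to the robot, and variables do not carry over. Pictures are saved under pics/ and viewed, at most 10 in all, crops included, and the job is handed in when it is done.

Besides the shell and the picture viewer there is one more tool, called after "Request:" in YAML: its name, and indented under it one key for each argument. drive_tool: Moves the arm, as the interface text tells. Its arguments: {"type":"object","properties":{"targets":{"type":"array"},"force":{"type":"number"}},"required":["targets"]}

```bash
mkdir -p pics; ls; python3 - <<'E'
from cell import arm
import cv2, numpy as np
s=arm.observe(); print({k:np.round(v,3).tolist() for k,v in s.items()})
for n in ["scene","top"]:
    i=arm.get_image(n); cv2.imwrite(f"pics/{n}0.png",i["pixels"][:,:,::-1])
    print(n,i["intrinsics"],i["rvec"],i["tvec"])
E
```

```text
pics
{'clock': 0.0, 'joints': [1.107, 0.435, 0.025, 1.574, -0.012, 1.134, -0.075], 'dq': [0.0, 0.0, -0.001, 0.0, -0.001, 0.002, -0.0], 'joint_efforts': [0.001, -66.785, 0.986, -31.446, -0.06, 0.043, 0.0], 'position': [0.22, -0.584, 0.226], 'ee_rot': [-3.089, -0.563, 0.001], 'force': [-0.096, -0.15, -0.559], 'ft_torque': [0.008, -0.014, -0.034], 'gripper_force': 0.0, 'width': 1.003}
scene [[452.39089084   0.         314.39304481]
 [  0.         452.39089084 191.46998969]
 [  0.           0.           1.        ]] [ 0.80837108 -2.46256635  1.19488239] [0.18947051 0.43103715 0.45181983]
top [[474.82312713   0.         312.25664781]
 [  0.         474.82312713 205.88557474]
 [  0.           0.           1.        ]] [ 2.19023541 -2.18495098  0.03993117] [-0.32834429  0.52329182  1.05649003]
```

View pics/top0.png

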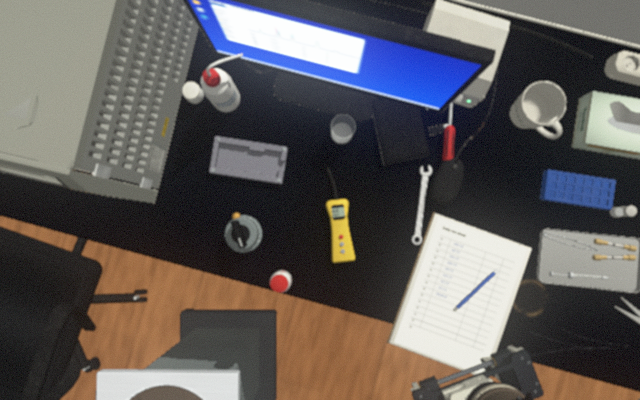

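View pics/scene0.png

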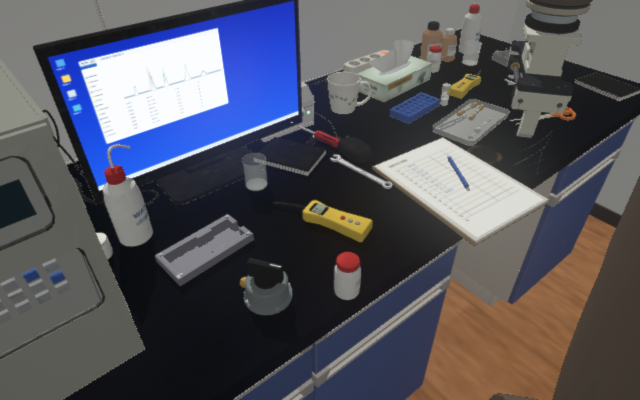

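Top view shows the tray at (248,160), sniffer at (341,225) with its probe up at (330,170), valve at (243,233), jar (281,281), beaker (343,128), spanner (422,205). I'll zoom in for exact pixels.

```bash
cat > h.py <<'E'
import cv2, numpy as np
from scipy.spatial.transform import Rotation as R
def cam(i):  # static camera: R, t (world->cam), K
    return R.from_rotvec(np.ravel(i["rvec"])).as_matrix(), np.ravel(i["tvec"]), i["intrinsics"]
def wristcam(i,s):
    T=np.eye(4);T[:3,:3]=R.from_rotvec(s["ee_rot"]).as_matrix();T[:3,3]=s["position"]
    W=np.linalg.inv(T@np.array(i["mount"])); return W[:3,:3],W[:3,3],i["intrinsics"]
def back(c,uv,z):
    r,t,K=c; o=-r.T@t; d=r.T@np.linalg.inv(K)@np.array([uv[0],uv[1],1.]); return o+d*(z-o[2])/d[2]
def proj(c,p):
    r,t,K=c; q=K@(r@np.array(p)+t); return q[:2]/q[2]
E
python3 - <<'E'
from cell import arm
from h import *
i=arm.get_image("top"); c=cam(i)
im=i["pixels"][:,:,::-1]
cv2.imwrite("pics/crop.png",cv2.resize(im[125:275,195:395],None,fx=4,fy=4,interpolation=cv2.INTER_CUBIC))
hsv=cv2.cvtColor(np.ascontiguousarray(im),cv2.COLOR_BGR2HSV)
m=((hsv[...,0]>18)&(hsv[...,0]<32)&(hsv[...,1]>130)&(hsv[...,2]>120)).astype(np.uint8); m[:,:300]=0;m[:,380:]=0
m=cv2.morphologyEx(m,cv2.MORPH_CLOSE,np.ones((15,15)))
cn=max(cv2.findContours(m,0,1)[0],key=cv2.contourArea); b=cv2.minAreaRect(cn); print(b)
for p in cv2.boxPoints(b): print(p,back(c,p,.022).round(4))
for n,p,z in [("jar",(281,281),.078),("beaker",(343,128),.05),("sp1",(427,170),0),("sp2",(417,240),0),("valve",(243,233),.04)]: print(n,back(c,p,z).round(3))
print("cam",(-c[0].T@c[1]).round(3))
E
```

```text
((340.0538635253906, 229.93080139160156), (62.8856086730957, 23.194496154785156), 82.87498474121094)
[324.64618 200.16927] [ 0.5363 -0.3548  0.022 ]
[347.66156 197.29234] [ 0.5428 -0.406   0.022 ]
[355.46155 259.69232] [ 0.4047 -0.423   0.022 ]
[332.44617 262.56927] [ 0.3982 -0.3722  0.022 ]
jar [ 0.363 -0.263  0.078]
beaker [ 0.692 -0.394  0.05 ]
sp1 [ 0.607 -0.587  0.   ]
sp2 [ 0.448 -0.563  0.   ]
valve [ 0.463 -0.176  0.04 ]
cam [ 0.469 -0.344  1.077]
```

View pics/crop.png

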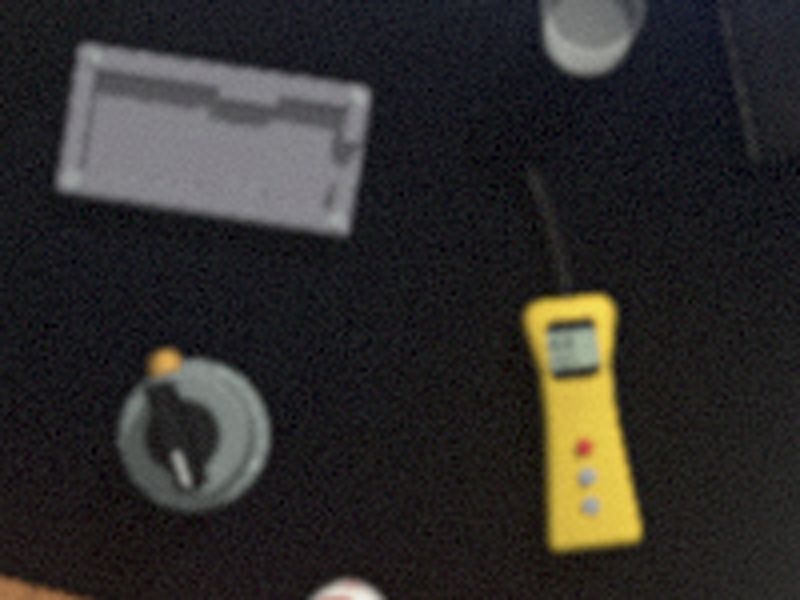

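Crop shows: tray rim corners (80,43), (370,88), (350,237), (55,192), with the gap on the right side at (345,150). The sniffer waist is at about (580,400), probe pointing up. The knob bar runs from (155,385) to (200,485). The body measures 139 x 52 mm, which matches. The grasp yaw has to be the +135° choice so that the last joint can reach the tray orientation.

Request:
drive_tool:
  targets:
    - [0,0,1.7,0.68,0.5,0,1]
    - [0,0,3.4,1.36,1.0,0,1]
    - [0,0,5.0,2.04,1.5,0,1]
    - [0,0,6.7,2.7,2.0,0,1]
    - [0,0,8.3,3.4,2.5,0,1]

```text
clock: 0.65
position: [0.3572, -0.4839, 0.2266]
ee_rot: [-2.686, -1.629, 0.0]
force: [-0.6, -0.2, 0.1]
width: 1.002
gripper_force: 0.0
```

Request:
drive_tool:
  targets:
    - [0,0,1.7,0.68,0.5,0,1]
    - [0,0,3.4,1.36,1.0,0,1]
    - [0,0,5.0,2.04,1.5,0,1]
    - [0,0,6.7,2.7,2.0,0,1]
    - [0,0,8.3,3.3,2.4,0,1]

```text
clock: 1.15
position: [0.4898, -0.3872, 0.2266]
ee_rot: [-1.932, -2.476, -0.001]
force: [0.5, 0.3, -0.1]
width: 0.997
gripper_force: 0.0
```

Request:
drive_tool:
  targets:
    - [0,0,1.7,0,0,0,1]
    - [0,0,3.4,0,0,0,1]
    - [0,0,5.0,0,0,0,1]
    - [0,0,6.7,0,0,0,1]
    - [0,0,8.3,0,0,0,1]

```text
clock: 1.65
position: [0.4884, -0.3887, 0.2264]
ee_rot: [-0.931, -3.0, -0.0]
force: [-0.5, -0.6, 0.4]
width: 1.001
gripper_force: 0.0
```

Request:
drive_tool:
  targets:
    - [0,0,1.7,0,0,0,1]
    - [0,0,3.4,0,0,0,1]
    - [0,0,5.0,0,0,0,1]
    - [0,0,6.7,0,0,0,1]
    - [0,0,8.3,0,0,0,1]

```text
clock: 2.15
position: [0.4883, -0.3889, 0.2264]
ee_rot: [0.192, -3.135, -0.001]
force: [-0.3, -0.6, 0.8]
width: 1.001
gripper_force: 0.0
```

```bash
cat > yaw.py <<'E'
from h import *
def st(s):
    m=R.from_rotvec(s["ee_rot"]).as_matrix()
    return dict(t=round(s["clock"],2),pos=s["position"].round(4).tolist() if hasattr(s["position"],'round') else s["position"],yaw_y=round(np.degrees(np.arctan2(m[1,1],m[0,1])),2),tilt=m[:2,2].round(3).tolist(),q=np.round(s["joints"],2).tolist(),f=np.round(s["force"],2).tolist(),tq=np.round(s["ft_torque"],3).tolist(),w=s["width"],g=s["gripper_force"])
E
python3 - <<'E'
from cell import arm
from yaw import *
s=arm.observe(); i=arm.get_image("wrist"); print(st(s)); print(np.round(i["mount"],3),i["intrinsics"])
np.savez("w1.npz",px=i["pixels"],mount=i["mount"],K=i["intrinsics"],pos=s["position"],rot=s["ee_rot"])
cv2.imwrite("pics/w1.png",i["pixels"][:,:,::-1])
c=cam(arm.get_image("top"))
f=lambda u,v,z:back(c,(195+(u+.5)/4-.5,125+(v+.5)/4-.5),z)
P=[f(*p,.018) for p in [(80,43),(370,88),(350,237),(55,192)]]
for p in P: print(p.round(4))
print([round(np.linalg.norm(P[k][:2]-P[k-1][:2]),4) for k in range(4)],"mid",np.mean(P,0))
for k,(a,b) in {"long1":(1,0),"long2":(2,3)}.items(): d=P[b]-P[a]; print(k,np.degrees(np.arctan2(d[1],d[0])))
print("knob ends",f(155,385,.0795),f(200,485,.0795), "housing",f(195,434,.04))
E
```

```text
{'t': 2.15, 'pos': [0.4883, -0.3889, 0.2264], 'yaw_y': np.float64(97.0), 'tilt': [-0.001, 0.0], 'q': [1.04, 0.53, -0.7, 1.53, 0.36, 1.21, 1.98], 'f': [-0.27, -0.62, 0.8], 'tq': [0.062, -0.141, 0.025], 'w': 1.0011274825616774, 'g': 0.0}
[[-0.001 -0.969 -0.245  0.066]
 [ 1.    -0.001 -0.     0.001]
 [-0.    -0.245  0.969 -0.158]
 [ 0.     0.     0.     1.   ]] [[360.57993498   0.         324.74887566]
 [  0.         360.57993498 199.46625494]
 [  0.           0.           1.        ]]
[ 0.6827 -0.1062  0.018 ]
[ 0.6571 -0.2703  0.018 ]
[ 0.573  -0.2595  0.018 ]
[ 0.5982 -0.0933  0.018 ]
[np.float64(0.0855), np.float64(0.166), np.float64(0.0848), np.float64(0.1681)] mid [ 0.62775442 -0.18231553  0.018     ]
long1 81.13165989445001
long2 81.3849109154504
knob ends [ 0.48858464 -0.16209036  0.0795    ] [ 0.43617524 -0.18637317  0.0795    ] housing [ 0.46266047 -0.17712525  0.04      ]
```

View pics/w1.png

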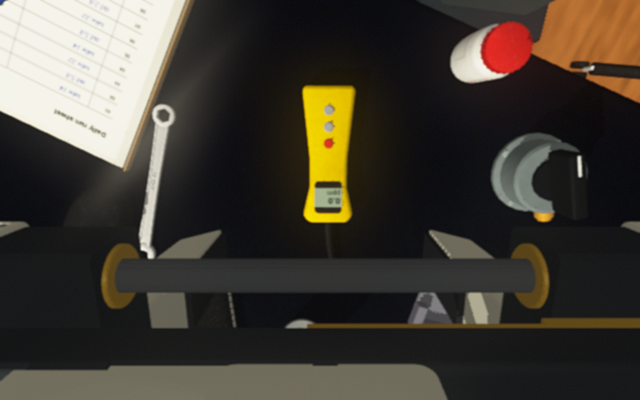

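The wrist view shows the sniffer at (328,155), tail up at (328,88) and front edge at (327,220), with its waist near (329,178). I'll fit its outline in this view.

```bash
cat > fit.py <<'E'
from h import *
from scipy.optimize import least_squares
O=[(-26,86),(26,86),(26,17),(20,10),(20,-12),(25,-18),(25,-52),(-25,-52),(-25,-18),(-20,-12),(-20,10),(-26,17)]
def mask(px):
    h=cv2.cvtColor(px,cv2.COLOR_RGB2HSV)
    m=((h[...,0]>18)&(h[...,0]<34)&(h[...,1]>130)&(h[...,2]>90)).astype(np.uint8)
    m=cv2.morphologyEx(m,cv2.MORPH_CLOSE,np.ones((25,25)))
    n,l,s,_=cv2.connectedComponentsWithStats(m); k=1+np.argmax(s[1:,4]); return (l==k).astype(np.uint8)
def rect(c,m,z):
    """min-area rectangle of the world-plane outline: centre, sizes, angle"""
    cn=max(cv2.findContours(m,0,1)[0],key=cv2.contourArea)[:,0]
    w=np.array([back(c,p,z)[:2] for p in cn])
    return w
E
python3 - <<'E'
from fit import *
d=np.load("w1.npz"); c=wristcam(dict(mount=d["mount"],intrinsics=d["K"]),dict(position=d["pos"],ee_rot=d["rot"]))
m=mask(d["px"])
w=rect(c,m,.020)
a0=np.radians(187)
def tolocal(w,a,x,y):
    Y=np.array([np.cos(a),np.sin(a)]);X=np.array([Y[1],-Y[0]]); q=w-[x,y]; return np.c_[q@X,q@Y]
P=np.array(O,np.float32)/1000
def res(v):
    q=tolocal(w,*v).astype(np.float32); return [1000*cv2.pointPolygonTest(P,(float(a),float(b)),True) for a,b in q]
r=least_squares(res,[a0,.488,-.387],x_scale=[.05,.01,.01],diff_step=1e-3)
print(np.degrees(r.x[0]),r.x[1:],np.std(r.fun),np.mean(r.fun))
q=tolocal(w,*r.x); print(q.min(0),q.max(0))
E
```

```text
186.5342916719837 [ 0.48666846 -0.3854819 ] 1.8764929587223884 1.998087681411009
[-0.02543239 -0.05221122] [0.02593405 0.08623335]
```

Request:
drive_tool:
  targets:
    - [0,0,-0.1,-0.04,0.085,-1.0,1]
    - [0,0,-0.1,-0.04,0.085,-2.0,1]
    - [0,0,-0.1,-0.04,0.085,-3.0,1]
    - [0,0,-0.1,-0.04,0.085,-4.0,1]
    - [0,0,-0.1,-0.04,0.085,-4.5,1]

```text
clock: 2.75
position: [0.4849, -0.3846, 0.043]
ee_rot: [0.161, -3.134, -0.004]
force: [-0.1, 0.2, 0.0]
width: 1.002
gripper_force: 0.0
```

Request:
drive_tool:
  targets:
    - [0,0,0,0,0,-0.4,1]
    - [0,0,0,0,0,-0.7,1]
    - [0,0,0,0,0,-0.8,1]
    - [0,0,0,0,0,-0.8,0.6]
    - [0,0,0,0,0,-0.8,0.5]
  force: 15

```text
clock: 3.25
position: [0.4877, -0.3857, 0.0158]
ee_rot: [-0.168, 3.136, -0.001]
force: [-1.2, 0.0, 0.6]
width: 0.875
gripper_force: 0.0
```

Request:
drive_tool:
  targets:
    - [0,0,0,0,0,0,0.35]
    - [0,0,0,0,0,0,0.3]
    - [0,0,0,0,0,0,0.3]
    - [0,0,0,0,0,0,0.3]
    - [0,0,0,0,0,0,0.3]
  force: 15

```text
clock: 3.75
position: [0.487, -0.3854, 0.0148]
ee_rot: [-0.169, 3.137, -0.0]
force: [-0.2, -0.5, -0.6]
width: 0.446
gripper_force: 0.0
```

Request:
drive_tool:
  targets:
    - [0,0,0,0,0,0,0.2]
    - [0,0,0,0,0,0,0.2]
    - [0,0,0,0,0,0,0.2]
  force: 15

```text
clock: 4.05
position: [0.487, -0.3854, 0.0148]
ee_rot: [0.169, -3.137, 0.0]
force: [-0.2, 0.3, 1.9]
width: 0.421
gripper_force: 15.0
```

Request:
drive_tool:
  targets:
    - [0,0,0,0,0,0.5,0.2]
    - [0,0,0,0,0,1.2,0.2]
    - [0,0,0,0,0,2.0,0.2]
    - [0,0,0,0,0,2.5,0.2]
    - [0,0,0,0,0,2.5,0.2]

```text
clock: 4.55
position: [0.4886, -0.386, 0.1176]
ee_rot: [-0.169, 3.133, -0.004]
force: [0.1, -0.8, -2.3]
width: 0.418
gripper_force: 14.9
```

Request:
drive_tool:
  targets:
    - [0,0,-1.4,0,0.2,0.4,0.2]
    - [0,0,-2.8,0,0.5,0.8,0.2]
    - [0,0,-4.2,0.1,0.8,1.1,0.2]
    - [0,0,-5.6,0.2,1.1,1.1,0.2]
    - [0,0,-7.0,0.3,1.5,1.1,0.2]

```text
clock: 5.05
position: [0.4985, -0.3254, 0.1577]
ee_rot: [-0.791, -3.039, 0.0]
force: [-0.2, 0.1, -2.6]
width: 0.417
gripper_force: 14.9
```

Request:
drive_tool:
  targets:
    - [0,0,-1.4,0.1,0.3,0,0.2]
    - [0,0,-2.8,0.2,0.6,0,0.2]
    - [0,0,-4.2,0.3,0.9,0,0.2]
    - [0,0,-5.6,0.4,1.2,0,0.2]
    - [0,0,-7.0,0.4,1.5,0,0.2]

```text
clock: 5.55
position: [0.5147, -0.2646, 0.1572]
ee_rot: [-1.666, -2.661, 0.0]
force: [0.5, 0.0, -1.9]
width: 0.423
gripper_force: 14.9
```

Request:
drive_tool:
  targets:
    - [0,0,-1.4,0.1,0.4,0,0.2]
    - [0,0,-2.8,0.2,0.7,0,0.2]
    - [0,0,-4.2,0.3,1.0,0,0.2]
    - [0,0,-5.6,0.3,1.4,0,0.2]
    - [0,0,-7.0,0.3,1.4,0,0.2]

```text
clock: 6.05
position: [0.5265, -0.2064, 0.1573]
ee_rot: [-2.386, -2.04, 0.001]
force: [0.2, 0.8, -2.2]
width: 0.421
gripper_force: 14.9
```

```bash
python3 - <<'E'
from cell import arm
from yaw import *
s=arm.observe(); i=arm.get_image("wrist"); print(st(s))
np.savez("w2.npz",px=i["pixels"],mount=i["mount"],K=i["intrinsics"],pos=s["position"],rot=s["ee_rot"])
cv2.imwrite("pics/w2.png",i["pixels"][:,:,::-1])
c=wristcam(i,s)
for z,p in [(.018,[.6278,-.1823]),(.0795,[.4624,-.1742])]: print(proj(c,[*p,z]))
E
```

```text
{'t': 6.05, 'pos': [0.5265, -0.2064, 0.1573], 'yaw_y': np.float64(-8.94), 'tilt': [-0.002, 0.002], 'q': [0.48, 0.43, -0.28, 1.79, 0.14, 0.95, -0.01], 'f': [0.23, 0.77, -2.25], 'tq': [-0.137, -0.094, 0.0], 'w': 0.42066600374292756, 'g': 14.89241911098361}
[443.55322972 142.14415714]
[222.56944953 177.43920266]
```

View pics/w2.png

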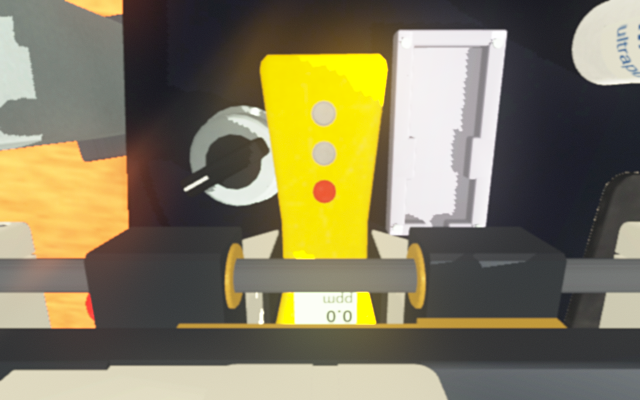

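Wrist view: sniffer held level with its tail edge at y≈56, x 262–387. The tray rim has corners (397,30), (507,30), (487,235), (387,234), recess tail end up and gap down. I'll fit both edges numerically.

```bash
python3 - <<'E'
from fit import *
d=np.load("w2.npz"); c=wristcam(dict(mount=d["mount"],intrinsics=d["K"]),dict(position=d["pos"],ee_rot=d["rot"]))
px=d["px"]; g=cv2.cvtColor(px,cv2.COLOR_RGB2GRAY).astype(float)
def edge(line,thr,rev=False):
    # first crossing of thr, subpixel
    k=np.where((line[1:]>=thr)&(line[:-1]<thr))[0] if not rev else np.where((line[:-1]>=thr)&(line[1:]<thr))[0]
    k=k[0] if not rev else k[-1]; return k+(thr-line[k])/(line[k+1]-line[k])
print(g[130,386:400].astype(int), g[130,488:512].astype(int), g[22:40,450].astype(int))
L=[];Rr=[];T=[]
for v in range(60,200,10):
    Rr.append(back(c,(480+edge(g[v,480:530],100,True),v),.018)[:2])
for u in range(405,500,8): T.append(back(c,(u,15+edge(g[15:45,u],100)),.018)[:2])
for v in range(70,220,10): L.append(back(c,(388+edge(g[v,388:410] if v<0 else g[v,384:410],110)-4,v),.018)[:2])
def line(p):
    vx,vy,x,y=cv2.fitLine(np.array(p,np.float32),cv2.DIST_HUBER,0,.01,.01).ravel(); a=np.degrees(np.arctan2(vy,vx))%180; return a,np.array([x,y])
for n,p in [("L",L),("R",Rr),("T",T)]: print(n,line(p))
a,t=line(Rr); Y=np.array([np.cos(np.radians(a)),np.sin(np.radians(a))]); X=np.array([Y[1],-Y[0]])
rx=t@X; ty=line(T)[1]@Y; lx=line(L)[1]@X
print("width",rx-lx,"centre(from R)",(rx-.042)*X+(ty-.083)*Y,"top est",[.6278,-.1823])
# bottom-left corner check, valve, sniffer tail
for n,p in [("BR",(487,235)),("BL",(387,234))]: print(n,(back(c,p,.018)[:2]@X-rx,back(c,p,.018)[:2]@Y-ty))
zs=d["pos"][2]-.0148+.022
h=cv2.cvtColor(px,cv2.COLOR_RGB2HSV); y=((h[...,0]>15)&(h[...,0]<38)&(h[...,1]>130)&(h[...,2]>90))
for v in (75,90,110,130):
    r=np.where(y[v])[0]; r=r[(r>240)&(r<420)]; print("tail",v,[((back(c,(q,v),zs)[:2]-d["pos"][:2])@X).round(4) for q in (r.min()-.5,r.max()+.5)])
u=np.where(y[30:200,325])[0].min()+30-.5; print("tail end y rel tcp",(back(c,(325,u),zs)[:2]-d["pos"][:2])@Y)
E
```

```text
[ 86  86  89 110 131 143 150 170 209 234 240 240 239 239] [238 239 240 241 241 243 243 221 149  78  56  56  56  57  55  55  54  54
  52  53  52  52  51  50] [ 56  56  55  55  55  54  63 122 197 231 237 238 238 238 238 239 239 239]
L (np.float32(81.61184), array([ 0.58291036, -0.17858848], dtype=float32))
R (np.float32(81.21682), array([ 0.6699653 , -0.18558535], dtype=float32))
T (np.float32(170.97098), array([ 0.6391029 , -0.09764954], dtype=float32))
width 0.08710247 centre(from R) [ 0.62833446 -0.17997062] top est [0.6278, -0.1823]
BR (np.float64(0.001685748766353301), np.float64(-0.16559583812912113))
BL (np.float64(-0.08529877984582523), np.float64(-0.1643885685522477))
tail 75 [np.float64(-0.0265), np.float64(0.0258)]
tail 90 [np.float64(-0.026), np.float64(0.0256)]
tail 110 [np.float64(-0.0247), np.float64(0.0247)]
tail 130 [np.float64(-0.0234), np.float64(0.0225)]
tail end y rel tcp 0.09109457721564702
```

```bash
python3 - <<'E'
from fit import *
for n,pts,a,o,zb in [("w1",[(329,143),(329,127),(329.5,109.5),(328,86.5),(327.5,221.5)],186.53,(.4867,-.3855),0),("w2",[(324,191),(324,154),(323.5,113.5),(325,56)],81.2,None,None)]:
    d=np.load(n+".npz"); c=wristcam(dict(mount=d["mount"],intrinsics=d["K"]),dict(position=d["pos"],ee_rot=d["rot"]))
    if o is None: o=d["pos"][:2]; zb=d["pos"][2]-.0148
    Y=np.array([np.cos(np.radians(a)),np.sin(np.radians(a))]);X=np.array([Y[1],-Y[0]])
    for p in pts: w=back(c,p,zb+.025)[:2]-o; print(n,p,(w@X).round(4),(w@Y).round(4))
E
```

```text
w1 (329, 143) 0.0012 0.0313
w1 (329, 127) 0.001 0.0468
w1 (329.5, 109.5) 0.0014 0.0634
w1 (328, 86.5) -0.0003 0.0847
w1 (327.5, 221.5) 0.0005 -0.0499
w2 (324, 191) -0.0008 0.0324
w2 (324, 154) -0.0007 0.0479
w2 (323.5, 113.5) -0.0008 0.064
w2 (325, 56) -0.0002 0.0854
```

```bash
python3 - <<'E'
from fit import *
d=np.load("w2.npz"); c=wristcam(dict(mount=d["mount"],intrinsics=d["K"]),dict(position=d["pos"],ee_rot=d["rot"]))
g=cv2.cvtColor(d["px"],cv2.COLOR_RGB2GRAY)
print(g[26:60,440].tolist());print(g[200:242,425].tolist()); print(g[80,392:416].tolist(),g[80,465:510].tolist())
Y=np.array([np.cos(np.radians(81.2)),np.sin(np.radians(81.2))]);o=np.array([.6283,-.18])
for v in (30,40,45,50): print(v,[((back(c,(440,v),z)[:2]-o)@Y).round(4) for z in (.018,.006)])
for v in (210,215,220,225,230,235): print(v,[((back(c,(425,v),z)[:2]-o)@Y).round(4) for z in (.018,.006)])
cv2.imwrite("pics/c2.png",cv2.resize(d["px"][15:250,375:520,::-1],None,fx=2.5,fy=2.5,interpolation=cv2.INTER_CUBIC))
E
```

```text
[56, 55, 63, 122, 196, 232, 238, 239, 238, 238, 239, 238, 239, 239, 240, 240, 240, 238, 231, 208, 185, 204, 235, 241, 241, 240, 240, 240, 240, 240, 241, 240, 241, 240]
[240, 239, 240, 239, 239, 239, 239, 239, 239, 239, 239, 239, 239, 239, 239, 239, 239, 239, 239, 239, 238, 232, 215, 208, 224, 233, 204, 130, 77, 74, 76, 76, 75, 75, 75, 75, 75, 75, 73, 73, 74, 73]
[140, 150, 154, 174, 210, 236, 242, 242, 241, 242, 241, 241, 241, 241, 242, 242, 243, 243, 244, 244, 244, 243, 243, 243] [201, 176, 170, 171, 169, 171, 170, 169, 168, 168, 168, 168, 167, 159, 144, 132, 130, 131, 134, 140, 163, 201, 231, 237, 237, 236, 236, 236, 237, 237, 237, 238, 238, 240, 242, 240, 189, 103, 59, 53, 54, 54, 55, 55, 54]
30 [np.float64(0.0821), np.float64(0.0845)]
40 [np.float64(0.0751), np.float64(0.0771)]
45 [np.float64(0.0715), np.float64(0.0734)]
50 [np.float64(0.0679), np.float64(0.0697)]
210 [np.float64(-0.0598), np.float64(-0.0632)]
215 [np.float64(-0.0643), np.float64(-0.0678)]
220 [np.float64(-0.0687), np.float64(-0.0725)]
225 [np.float64(-0.0733), np.float64(-0.0772)]
230 [np.float64(-0.0778), np.float64(-0.0819)]
235 [np.float64(-0.0824), np.float64(-0.0867)]
```

View pics/c2.png

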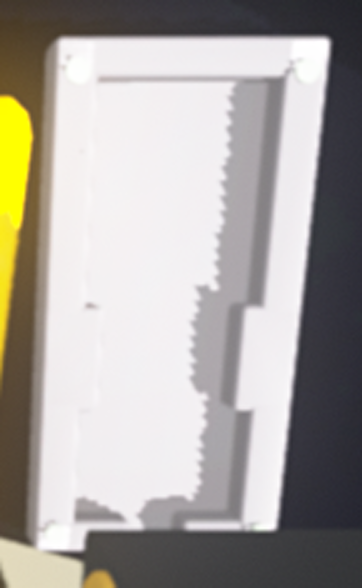

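Request:
drive_tool:
  targets:
    - [0,0,0,0.6,0.05,0,0.2]
    - [0,0,0,1.3,0.1,-0.3,0.2]
    - [0,0,0,2.0,0.15,-0.9,0.2]
    - [0,0,0,2.49,0.21,-1.8,0.2]
    - [0,0,0,2.49,0.21,-2.6,0.2]

```text
clock: 6.6
position: [0.6286, -0.2, 0.052]
ee_rot: [2.382, 2.048, 0.002]
force: [-0.5, 0.1, -1.8]
width: 0.414
gripper_force: 14.9
```

```bash
python3 - <<'E'
from cell import arm
from yaw import *
arm.get_image("top");arm.get_image("top"); s=arm.observe(); i=arm.get_image("wrist"); print(st(s))
np.savez("w3.npz",px=i["pixels"],mount=i["mount"],K=i["intrinsics"],pos=s["position"],rot=s["ee_rot"])
cv2.imwrite("pics/w3.png",i["pixels"][:,:,::-1])
E
```

```text
{'t': 6.7, 'pos': [0.6226, -0.2003, 0.0486], 'yaw_y': np.float64(-8.69), 'tilt': [-0.01, 0.002], 'q': [0.38, 0.68, -0.24, 1.64, 0.2, 0.85, -0.09], 'f': [-1.12, 0.14, -3.11], 'tq': [-0.052, 0.042, -0.003], 'w': 0.42025821168138955, 'g': 14.893873750115745}
```

View pics/w3.png

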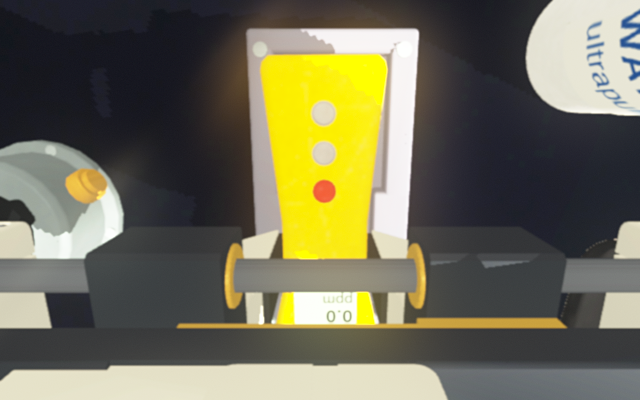

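View: sniffer sits over the tray, tray rim x 247–418, tail edge x 262–387, buttons at x≈324. The arm is still settling, so I'll hold and then measure.

Request:
drive_tool:
  targets:
    - [0,0,0,0,0,0,0.2]
    - [0,0,0,0,0,0,0.2]
    - [0,0,0,0,0,0,0.2]

```text
clock: 7.05
position: [0.6274, -0.2015, 0.0567]
ee_rot: [2.384, 2.042, 0.002]
force: [-0.6, 0.1, -2.2]
width: 0.422
gripper_force: 14.9
```

```bash
cat > m.py <<'E'
from cell import arm
from yaw import *
s=arm.observe(); i=arm.get_image("wrist"); print(st(s))
c=wristcam(i,s); px=i["pixels"]; g=cv2.cvtColor(px,cv2.COLOR_RGB2GRAY).astype(float)
t=s["position"][:2]
a=np.radians(81.2);Y=np.array([np.cos(a),np.sin(a)]);X=np.array([Y[1],-Y[0]])
w=[]
for v in range(60,215,15):
    l=225+np.where(g[v,225:]>110)[0][0]-.5; r=460-np.where(g[v,460:300:-1]>110)[0][0]+.5
    L,Q=[back(c,(q,v),.018)[:2] for q in (l,r)]; w.append([*L,*Q,(L-t)@X,(Q-t)@X])
w=np.array(w)
print("rim L/R rel tcp X",w[:,4].round(4),w[:,5].round(4))
for k in (0,2):
    p=np.polyfit(w[:,k+1],w[:,k],1); print("yaw",90-np.degrees(np.arctan(p[0])))
T=[(back(c,(u,15+np.where(g[15:,u]>110)[0][0]-.5),.018)[:2]-t)@Y for u in range(265,405,20)]
print("tail rim Y",np.round(T,4))
h=cv2.cvtColor(px,cv2.COLOR_RGB2HSV); y=((h[...,0]>15)&(h[...,0]<38)&(h[...,1]>130)&(h[...,2]>90)); zb=s["position"][2]-.0148
for v in (75,90):
    r=np.where(y[v])[0]; r=r[(r>240)&(r<420)]; print("tail X",[((back(c,(q,v),zb+.022)[:2]-t)@X).round(4) for q in (r.min()-.5,r.max()+.5)])
print("red Y",((back(c,(324,191),zb+.025)[:2]-t)@Y).round(4))
E
python3 m.py
```

```text
{'t': 7.05, 'pos': [0.6274, -0.2015, 0.0567], 'yaw_y': np.float64(-8.84), 'tilt': [0.003, -0.001], 'q': [0.39, 0.67, -0.24, 1.64, 0.2, 0.85, -0.09], 'f': [-0.64, 0.13, -2.19], 'tq': [-0.047, -0.149, -0.026], 'w': 0.42240216683578, 'g': 14.896773088839836}
rim L/R rel tcp X [-0.0443 -0.0442 -0.0442 -0.0441 -0.044  -0.0439 -0.0444 -0.0443 -0.0442
 -0.0441 -0.044 ] [0.0395 0.0399 0.0398 0.0396 0.04   0.0398 0.0397 0.0395 0.0399 0.0398
 0.0396]
yaw 81.27981131900145
yaw 81.21203306449512
tail rim Y [0.1039 0.1039 0.1044 0.1044 0.1044 0.1044 0.1043]
tail X [np.float64(-0.0259), np.float64(0.0232)]
tail X [np.float64(-0.0253), np.float64(0.023)]
red Y 0.0324
```

Request:
drive_tool:
  targets:
    - [0,0,0,-0.03,0.09,-0.1,0.2]
    - [0,0,0,-0.03,0.09,-0.25,0.2]
    - [0,0,0,-0.03,0.09,-0.4,0.2]
    - [0,0,0,-0.03,0.09,-0.4,0.2]
    - [0,0,0,-0.03,0.09,-0.4,0.2]

```text
clock: 7.6
position: [0.6252, -0.1973, 0.0383]
ee_rot: [-2.385, -2.043, 0.001]
force: [0.4, -0.4, -1.2]
width: 0.416
gripper_force: 14.9
```

```bash
python3 m.py
```

```text
{'t': 7.6, 'pos': [0.6252, -0.1973, 0.0383], 'yaw_y': np.float64(-8.83), 'tilt': [-0.001, 0.0], 'q': [0.38, 0.69, -0.24, 1.66, 0.2, 0.82, -0.1], 'f': [0.42, -0.42, -1.21], 'tq': [-0.06, -0.081, -0.002], 'w': 0.41562129530033326, 'g': 14.896581548382528}
rim L/R rel tcp X [-0.0413 -0.0413 -0.0412 -0.0411 -0.0411 -0.041  -0.0414 -0.0413 -0.0413
 -0.0412 -0.0411] [0.0426 0.0425 0.0424 0.0424 0.0423 0.0422 0.0422 0.0426 0.0425 0.0424
 0.0424]
yaw 81.22223222591668
yaw 81.15951314534796
tail rim Y [0.1004 0.1004 0.1004 0.1004 0.1004 0.1003 0.1003]
tail X [np.float64(-0.0259), np.float64(0.024)]
tail X [np.float64(-0.0253), np.float64(0.0234)]
red Y 0.0324
```

Request:
drive_tool:
  targets:
    - [0,0,0,0.018,-0.018,0,0.2]
    - [0,0,0,0.018,-0.018,-0.1,0.2]
    - [0,0,0,0.018,-0.018,-0.2,0.2]
    - [0,0,0,0.018,-0.018,-0.3,0.2]
    - [0,0,0,0.018,-0.018,-0.35,0.2]

```text
clock: 8.15
position: [0.6258, -0.198, 0.024]
ee_rot: [-2.385, -2.043, 0.001]
force: [0.8, 0.1, -1.7]
width: 0.422
gripper_force: 14.9
```

Request:
drive_tool:
  targets:
    - [0,0,0,0,0,-0.04,0.2]
    - [0,0,0,0,0,-0.07,0.2]
    - [0,0,0,0,0,-0.08,0.2]
    - [0,0,0,0,0,-0.08,0.2]

```text
clock: 8.55
position: [0.6262, -0.1981, 0.0216]
ee_rot: [2.386, 2.044, 0.0]
force: [-0.1, 1.3, -1.2]
width: 0.419
gripper_force: 14.9
```

```bash
python3 m.py
```

```text
{'t': 8.55, 'pos': [0.6262, -0.1981, 0.0216], 'yaw_y': np.float64(-8.83), 'tilt': [0.0, -0.0], 'q': [0.37, 0.71, -0.23, 1.66, 0.21, 0.79, -0.11], 'f': [-0.05, 1.33, -1.18], 'tq': [0.002, -0.05, 0.028], 'w': 0.41891642686064434, 'g': 14.90636256407015}
rim L/R rel tcp X [-0.0421 -0.0425 -0.0421 -0.0425 -0.042  -0.042  -0.042  -0.0424 -0.0424
 -0.0424 -0.0424] [0.041  0.041  0.041  0.0414 0.0413 0.0413 0.0413 0.0412 0.0412 0.0412
 0.0411]
yaw 81.03089408700247
yaw 81.31166478902382
tail rim Y [0.1009 0.1009 0.1009 0.1009 0.1009 0.1009 0.1009]
tail X [np.float64(-0.0263), np.float64(0.024)]
tail X [np.float64(-0.0257), np.float64(0.023)]
red Y 0.0324
```

Request:
drive_tool:
  targets:
    - [0,0,0,0,0,-0.02,0.2]
    - [0,0,0,0,0,-0.03,0.2]
    - [0,0,0,0,0,-0.02,0.5]
    - [0,0,0,0,0,0,0.6]
    - [0,0,0,0,0,0,0.65]

```text
clock: 9.1
position: [0.6263, -0.1981, 0.0217]
ee_rot: [2.386, 2.044, 0.0]
force: [0.0, -0.3, 0.0]
width: 0.619
gripper_force: 0.0
```

Request:
drive_tool:
  targets:
    - [0,0,0,0,0,0,0.7]
    - [0,0,0,0,0,0.4,0.8]
    - [0,0,0,0,0,1.3,1]
    - [0,0,0,0,0,2.3,1]
    - [0,0,0,0,0,3.2,1]

```text
clock: 9.6
position: [0.6264, -0.198, 0.1526]
ee_rot: [2.385, 2.043, 0.001]
force: [1.1, -0.0, -0.2]
width: 0.979
gripper_force: 0.0
```

```bash
python3 - <<'E'
from cell import arm
from yaw import *
arm.get_image("top");arm.get_image("top");arm.get_image("top");s=arm.observe(); i=arm.get_image("wrist"); print(st(s))
np.savez("w4.npz",px=i["pixels"],mount=i["mount"],K=i["intrinsics"],pos=s["position"],rot=s["ee_rot"])
j=arm.get_image("scene")["pixels"][200:300,130:300]
j=cv2.resize(j,None,fx=3.7,fy=3.7,interpolation=cv2.INTER_CUBIC)[:370,:629]
cv2.imwrite("pics/w4.png",np.vstack([i["pixels"][:230],np.pad(j,((0,0),(0,640-j.shape[1]),(0,0)))])[:600,:,::-1])
E
```

```text
{'t': 9.75, 'pos': [0.6282, -0.1984, 0.1538], 'yaw_y': np.float64(-8.84), 'tilt': [0.006, -0.002], 'q': [0.39, 0.56, -0.26, 1.56, 0.16, 1.03, -0.06], 'f': [-0.2, -0.19, -0.14], 'tq': [-0.035, -0.075, -0.018], 'w': 0.9943224303883571, 'g': 0.0}
```

View pics/w4.png

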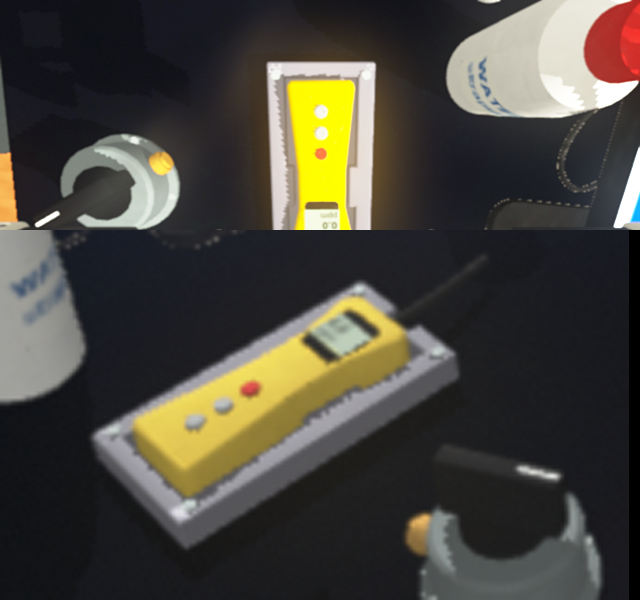

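Sniffer sits flat and even in the recess, probe out through the gap, clear rim all round, and it is released. Next the valve: turn the tool across the bar and look from close by.

Request:
drive_tool:
  targets:
    - [0,0,-1.2,-0.5,0,0.1,1]
    - [0,0,-2.4,-1.1,0,0.1,1]
    - [0,0,-3.6,-1.7,0,0.1,1]
    - [0,0,-4.8,-2.3,0,0.1,1]
    - [0,0,-5.6,-2.8,0,0.1,1]

```text
clock: 10.35
position: [0.5117, -0.1979, 0.1523]
ee_rot: [-2.811, -1.399, 0.004]
force: [0.0, 0.3, -0.1]
width: 1.0
gripper_force: 0.0
```

Request:
drive_tool:
  targets:
    - [0,0,-1.2,-0.6,0,0,1]
    - [0,0,-2.4,-1.2,0,0,1]
    - [0,0,-3.6,-1.8,0,0,1]
    - [0,0,-4.8,-2.4,0,0,1]
    - [0,0,-5.6,-2.7,0,0,1]

```text
clock: 10.85
position: [0.4029, -0.1978, 0.1524]
ee_rot: [-3.066, -0.676, 0.005]
force: [0.4, 0.1, -0.6]
width: 0.997
gripper_force: 0.0
```

```bash
python3 - <<'E'
from cell import arm
from yaw import *
for _ in range(5): arm.get_image("top")
s=arm.observe(); i=arm.get_image("wrist"); print(st(s))
np.savez("w5.npz",px=i["pixels"],mount=i["mount"],K=i["intrinsics"],pos=s["position"],rot=s["ee_rot"])
c=wristcam(i,s); print(proj(c,[.4625,-.1745,.0795]))
cv2.imwrite("pics/w5.png",i["pixels"][:,:,::-1])
E
```

```text
{'t': 11.1, 'pos': [0.4068, -0.198, 0.1533], 'yaw_y': np.float64(-64.69), 'tilt': [-0.0, 0.0], 'q': [0.39, 0.25, -0.06, 2.07, 0.02, 0.83, -0.82], 'f': [-0.29, -0.19, 0.21], 'tq': [-0.054, -0.024, 0.021], 'w': 1.0023723016151707, 'g': 0.0}
[330.19960767 116.65901292]
```

View pics/w5.png

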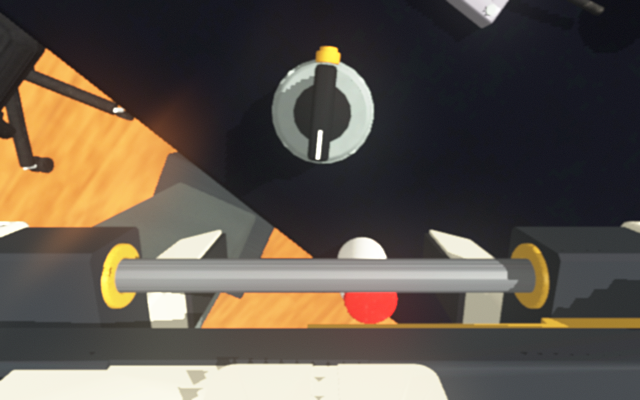

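Knob bar from (326,65) to (318,160), centred about (322,112). Housing circle centre about (323,111). The jar shows at (365,280), below the gripper.

```bash
python3 - <<'E'
from fit import *
d=np.load("w5.npz"); c=wristcam(dict(mount=d["mount"],intrinsics=d["K"]),dict(position=d["pos"],ee_rot=d["rot"]))
a,b=[back(c,p,.0795) for p in ((326,65),(318,160))]
print("bar",a,b,np.linalg.norm(a-b),(a+b)/2,np.degrees(np.arctan2(*(a-b)[[1,0]])))
px=d["px"]; h=cv2.cvtColor(px,cv2.COLOR_RGB2HSV); g=cv2.cvtColor(px,cv2.COLOR_RGB2GRAY)
m=(g>75).astype(np.uint8); m[:55]=0; m[175:]=0; m[:,:265]=0; m[:,385:]=0; m[h[...,1]>110]=0
n,l,s,_=cv2.connectedComponentsWithStats(m); k=1+np.argmax(s[1:,4]); cn=np.vstack([p[:,0] for p in cv2.findContours((l==k).astype(np.uint8),0,1)[0]])
hull=cv2.convexHull(cn)
w=np.array([back(c,p[0],.04)[:2] for p in hull],np.float32)*1000
print("housing",cv2.minEnclosingCircle(w),cv2.fitEllipse(w))
# bar edges by rows (dark, near centre) on bright housing/collar
for v in range(68,160,8): 
    print(v,g[v,306:340].tolist())
J=back(c,(371,300),.078);print("jar",J)
E
```

```text
bar [ 0.48891709 -0.15910514  0.0795    ] [ 0.43459656 -0.17909142  0.0795    ] 0.057880663847850816 [ 0.46175683 -0.16909828  0.0795    ] 20.200198262973657
housing ((462.4318542480469, -169.1016082763672), 37.80778503417969) ((462.39532470703125, -169.2494659423828), (74.77032470703125, 75.14804077148438), 7.963935852050781)
68 [201, 202, 206, 207, 210, 212, 213, 208, 179, 118, 61, 46, 49, 54, 56, 57, 57, 61, 59, 59, 60, 58, 61, 61, 61, 61, 60, 56, 56, 76, 138, 198, 223, 226]
76 [214, 213, 204, 182, 163, 160, 159, 144, 101, 57, 45, 49, 55, 56, 58, 59, 59, 60, 59, 61, 62, 62, 63, 64, 63, 63, 64, 60, 56, 66, 120, 185, 211, 213]
84 [136, 135, 138, 135, 133, 128, 114, 84, 55, 46, 50, 54, 57, 58, 58, 58, 61, 61, 59, 61, 64, 62, 63, 63, 64, 62, 64, 58, 61, 112, 182, 210, 213, 213]
92 [49, 50, 50, 51, 51, 49, 48, 45, 46, 49, 54, 56, 59, 59, 59, 59, 61, 61, 62, 62, 63, 63, 62, 64, 63, 63, 62, 59, 59, 61, 64, 64, 61, 61]
100 [50, 50, 50, 49, 50, 50, 46, 45, 49, 53, 55, 58, 59, 59, 59, 61, 60, 61, 62, 63, 63, 63, 63, 64, 62, 61, 61, 60, 59, 63, 65, 64, 66, 66]
108 [50, 47, 50, 50, 49, 45, 46
[... 358 characters left out ...]
, 59, 59, 62, 62, 62, 62, 60, 62]
132 [46, 47, 46, 45, 44, 47, 49, 54, 55, 53, 59, 139, 251, 255, 255, 255, 220, 106, 58, 57, 60, 58, 58, 59, 57, 58, 59, 59, 60, 60, 61, 61, 60, 59]
140 [136, 127, 97, 61, 46, 48, 51, 56, 53, 51, 93, 225, 255, 255, 255, 252, 132, 58, 54, 57, 59, 57, 56, 56, 67, 86, 117, 150, 179, 198, 208, 212, 212, 212]
148 [131, 110, 74, 48, 45, 49, 52, 52, 47, 72, 202, 255, 255, 255, 255, 153, 65, 53, 54, 57, 55, 56, 79, 137, 190, 211, 214, 213, 212, 213, 212, 213, 212, 211]
156 [116, 91, 61, 43, 47, 50, 51, 48, 61, 167, 255, 255, 255, 255, 181, 79, 51, 53, 56, 54, 52, 64, 116, 179, 204, 203, 200, 194, 190, 185, 179, 175, 171, 170]
jar [ 0.35948385 -0.2559213   0.078     ]
```

Request:
drive_tool:
  targets:
    - [0,0,-0.4,0.5,0.25,0,1]
    - [0,0,-0.8,1.0,0.5,0,1]
    - [0,0,-1.1,1.38,0.72,-0.2,1]
    - [0,0,-1.1,1.38,0.72,-0.7,1]
    - [0,0,-1.1,1.38,0.72,-1.2,1]

```text
clock: 11.65
position: [0.463, -0.1686, 0.1049]
ee_rot: [3.094, 0.541, 0.002]
force: [-0.4, 0.7, -0.2]
width: 1.0
gripper_force: 0.0
```

Request:
drive_tool:
  targets:
    - [0,0,0,0,0,-0.4,1]
    - [0,0,0,0,0,-0.8,1]
    - [0,0,0,0,0,-1.1,0.8]
    - [0,0,0,0,0,-1.3,0.6]
    - [0,0,0,0,0,-1.3,0.4]
  force: 15

```text
clock: 12.15
position: [0.461, -0.1691, 0.0526]
ee_rot: [-3.095, -0.537, 0.002]
force: [0.1, 0.5, -0.4]
width: 0.788
gripper_force: 0.0
```

```bash
cat > o.py <<'E'
from cell import arm
from yaw import *
s=arm.observe(); print(st(s))
E
python3 o.py
```

```text
{'t': 12.15, 'pos': [0.461, -0.1691, 0.0526], 'yaw_y': np.float64(-70.3), 'tilt': [-0.002, 0.0], 'q': [0.29, 0.45, -0.06, 2.08, 0.04, 0.61, -1.03], 'f': [0.15, 0.46, -0.45], 'tq': [-0.017, 0.023, -0.021], 'w': 0.787566172929006, 'g': 0.0}
```

Request:
drive_tool:
  targets:
    - [0,0,0,0,0,0,0.3]
    - [0,0,0,0,0,0,0.2]
    - [0,0,0,0,0,0,0.1]
    - [0,0,0,0,0,0,0]
    - [0,0,0,0,0,0,0]
  force: 35

```text
clock: 12.65
position: [0.4615, -0.1694, 0.0538]
ee_rot: [3.095, 0.536, 0.001]
force: [-0.6, -0.1, -0.4]
width: 0.352
gripper_force: 0.0
```

Request:
drive_tool:
  targets:
    - [0,0,0,0,0,0,0]
    - [0,0,0,0,0,0,0]
    - [0,0,0,0,0,0,0]
    - [0,0,0,0,0,0,0]
  force: 35

```text
clock: 13.05
position: [0.4615, -0.1698, 0.0536]
ee_rot: [3.095, 0.536, 0.001]
force: [0.3, -2.5, -0.5]
width: 0.151
gripper_force: 35.0
```

```bash
python3 o.py
```

```text
{'t': 13.05, 'pos': [0.4615, -0.1698, 0.0536], 'yaw_y': np.float64(-70.36), 'tilt': [0.0, -0.001], 'q': [0.29, 0.45, -0.05, 2.08, 0.04, 0.61, -1.03], 'f': [0.3, -2.49, -0.5], 'tq': [-0.466, -0.009, 0.055], 'w': 0.15145265905672556, 'g': 34.99397814273834}
```

Request:
drive_tool:
  targets:
    - [0,0,-1,0,-0.017,0,0]
    - [0,0,-2.5,0,-0.017,0,0]
    - [0,0,-4,0,-0.017,0,0]
    - [0,0,-5.5,0,-0.017,0,0]
    - [0,0,-7,0,-0.017,0,0]

```text
clock: 13.55
position: [0.4615, -0.1695, 0.0536]
ee_rot: [-3.112, 0.426, -0.0]
force: [0.0, 1.1, 0.9]
width: 0.151
gripper_force: 35.0
```

```bash
python3 o.py
```

```text
{'t': 13.55, 'pos': [0.4615, -0.1695, 0.0536], 'yaw_y': np.float64(-105.61), 'tilt': [0.0, 0.0], 'q': [0.16, 0.45, 0.11, 2.09, -0.09, 0.61, -1.51], 'f': [0.04, 1.12, 0.92], 'tq': [0.226, -0.066, 0.108], 'w': 0.15085648495561343, 'g': 34.99989330768585}
```

Request:
drive_tool:
  targets:
    - [0,0,-1,0,0,0,0]
    - [0,0,-2,0,0,0,0]
    - [0,0,-2.5,0,0,0,0]
    - [0,0,-2.5,0,0,0,0]

```text
clock: 13.95
position: [0.4616, -0.1694, 0.0536]
ee_rot: [-3.049, 0.755, -0.0]
force: [0.9, 2.1, 2.9]
width: 0.149
gripper_force: 35.0
```

```bash
python3 o.py
```

```text
{'t': 13.95, 'pos': [0.4616, -0.1694, 0.0536], 'yaw_y': np.float64(-117.82), 'tilt': [0.0, 0.0], 'q': [0.11, 0.45, 0.17, 2.09, -0.13, 0.61, -1.68], 'f': [0.85, 2.07, 2.9], 'tq': [0.505, -0.095, 0.118], 'w': 0.14919178683979564, 'g': 35.00426530838013}
```

Request:
drive_tool:
  targets:
    - [0,0,-0.25,0,0,0,0]
    - [0,0,-0.5,0,0,0,0]
    - [0,0,-0.5,0,0,0,0]

```text
clock: 14.25
position: [0.4616, -0.1694, 0.0536]
ee_rot: [-3.032, 0.822, -0.0]
force: [1.5, 4.8, 3.3]
width: 0.15
gripper_force: 35.0
```

```bash
python3 o.py
```

```text
{'t': 14.25, 'pos': [0.4616, -0.1694, 0.0536], 'yaw_y': np.float64(-120.34), 'tilt': [0.0, 0.001], 'q': [0.1, 0.45, 0.19, 2.09, -0.14, 0.61, -1.71], 'f': [1.48, 4.77, 3.29], 'tq': [1.073, -0.239, 0.106], 'w': 0.15023571063930796, 'g': 35.00674545764923}
```

Request:
drive_tool:
  targets:
    - [0,0,-0.25,0.003,0.01,0,0]
    - [0,0,-0.5,0.003,0.01,0,0]
    - [0,0,-0.5,0.003,0.01,0,0]

```text
clock: 14.55
position: [0.4616, -0.1694, 0.0536]
ee_rot: [-3.013, 0.889, -0.0]
force: [0.3, 3.8, 4.2]
width: 0.152
gripper_force: 35.0
```

```bash
python3 o.py
```

```text
{'t': 14.55, 'pos': [0.4616, -0.1694, 0.0536], 'yaw_y': np.float64(-122.89), 'tilt': [0.0, 0.0], 'q': [0.09, 0.45, 0.2, 2.09, -0.15, 0.61, -1.75], 'f': [0.27, 3.84, 4.17], 'tq': [1.152, -0.192, 0.134], 'w': 0.1517062575254772, 'g': 35.00810444355011}
```

Request:
drive_tool:
  targets:
    - [0,0,-0.25,0,0.02,0.01,0]
    - [0,0,-0.5,0,0.02,0.01,0]
    - [0,0,-0.5,0,0.02,0.01,0]

```text
clock: 14.85
position: [0.4615, -0.1692, 0.0537]
ee_rot: [2.992, -0.956, 0.0]
force: [4.2, -0.8, -8.4]
width: 0.15
gripper_force: 35.0
```

```bash
python3 o.py
```

```text
{'t': 14.85, 'pos': [0.4615, -0.1692, 0.0537], 'yaw_y': np.float64(-125.42), 'tilt': [0.0, -0.001], 'q': [0.08, 0.45, 0.21, 2.09, -0.16, 0.61, -1.78], 'f': [4.17, -0.81, -8.35], 'tq': [-0.023, -0.933, 0.149], 'w': 0.14980006112654914, 'g': 35.004626512527466}
```

Request:
drive_tool:
  targets:
    - [0,0,-0.25,0.008,0,-0.007,0]
    - [0,0,-0.5,0.008,0,-0.007,0]
    - [0,0,-0.5,0.008,0,-0.007,0]

```text
clock: 15.15
position: [0.4616, -0.1692, 0.0537]
ee_rot: [2.971, -1.021, -0.0]
force: [1.8, -2.1, -3.8]
width: 0.147
gripper_force: 35.0
```

```bash
python3 o.py
```

```text
{'t': 15.15, 'pos': [0.4616, -0.1692, 0.0537], 'yaw_y': np.float64(-127.93), 'tilt': [-0.0, -0.0], 'q': [0.07, 0.46, 0.22, 2.09, -0.17, 0.61, -1.82], 'f': [1.79, -2.13, -3.77], 'tq': [-0.296, -0.409, 0.207], 'w': 0.14745040342232216, 'g': 35.00385046005249}
```

Request:
drive_tool:
  targets:
    - [0,0,-0.15,0,-0.003,-0.003,0]
    - [0,0,-0.3,0,-0.003,-0.003,0]
    - [0,0,-0.3,0,-0.003,-0.003,0]

```text
clock: 15.45
position: [0.4616, -0.1692, 0.0536]
ee_rot: [2.958, -1.058, -0.0]
force: [-0.2, -3.1, -1.8]
width: 0.15
gripper_force: 35.0
```

```bash
python3 o.py
```

```text
{'t': 15.45, 'pos': [0.4616, -0.1692, 0.0536], 'yaw_y': np.float64(-129.38), 'tilt': [-0.0, -0.0], 'q': [0.07, 0.46, 0.23, 2.09, -0.18, 0.61, -1.84], 'f': [-0.24, -3.12, -1.79], 'tq': [-0.475, -0.126, 0.191], 'w': 0.14996725706983755, 'g': 35.01157522201538}
```

Request:
drive_tool:
  targets:
    - [0,0,-0.2,0,-0.006,0,0]
    - [0,0,-0.4,0,-0.006,0,0]
    - [0,0,-0.4,0,-0.006,0,0]

```text
clock: 15.75
position: [0.4617, -0.1692, 0.0536]
ee_rot: [2.939, -1.11, -0.0]
force: [-0.7, -1.8, 1.6]
width: 0.148
gripper_force: 35.1
```

```bash
python3 o.py
```

```text
{'t': 15.75, 'pos': [0.4617, -0.1692, 0.0536], 'yaw_y': np.float64(-131.38), 'tilt': [-0.0, -0.0], 'q': [0.06, 0.46, 0.24, 2.09, -0.18, 0.61, -1.86], 'f': [-0.66, -1.81, 1.63], 'tq': [-0.308, 0.012, 0.456], 'w': 0.1478020008115558, 'g': 35.08440434932709}
```

Torque jumped from 0.19 to 0.46 N m (about 0.29 beyond the spring), so this is the stop. Hold here.

Request:
drive_tool:
  targets:
    - [0,0,0,0,0,0,0]
    - [0,0,0,0,0,0,0]
    - [0,0,0,0,0,0,0]
    - [0,0,0,0,0,0,0]

```text
clock: 16.15
position: [0.4617, -0.1692, 0.0536]
ee_rot: [2.939, -1.109, -0.0]
force: [-2.4, -2.9, 2.8]
width: 0.152
gripper_force: 35.1
```

```bash
python3 o.py
```

```text
{'t': 16.15, 'pos': [0.4617, -0.1692, 0.0536], 'yaw_y': np.float64(-131.33), 'tilt': [-0.0, -0.0], 'q': [0.06, 0.46, 0.24, 2.09, -0.18, 0.61, -1.86], 'f': [-2.44, -2.87, 2.81], 'tq': [-0.331, 0.234, 0.422], 'w': 0.15153895353950333, 'g': 35.0850248336792}
```

Request:
drive_tool:
  targets:
    - [0,0,0,0,0,0,0]
    - [0,0,0,0,0,0,0]
    - [0,0,0,0,0,0,0]
    - [0,0,0,0,0,0,0]
    - [0,0,0,0,0,0,0]

```text
clock: 16.65
position: [0.4617, -0.1692, 0.0536]
ee_rot: [2.939, -1.109, -0.0]
force: [-1.2, -1.8, 6.5]
width: 0.151
gripper_force: 35.1
```

Request:
drive_tool:
  targets:
    - [0,0,0,0,0,0,0]
    - [0,0,0,0,0,0,0]
    - [0,0,0,0,0,0,0]

```text
clock: 16.95
position: [0.4617, -0.1692, 0.0536]
ee_rot: [2.939, -1.109, -0.0]
force: [-2.3, -1.7, 5.5]
width: 0.147
gripper_force: 35.1
```

```bash
python3 o.py
```

```text
{'t': 16.95, 'pos': [0.4617, -0.1692, 0.0536], 'yaw_y': np.float64(-131.34), 'tilt': [-0.0, -0.0], 'q': [0.06, 0.46, 0.24, 2.09, -0.18, 0.61, -1.86], 'f': [-2.28, -1.72, 5.48], 'tq': [-0.349, 0.403, 0.447], 'w': 0.14745626130875725, 'g': 35.08625686168671}
```

Request:
drive_tool:
  targets:
    - [0,0,0,0,0,0,1]
    - [0,0,0,0,0,0,1]
    - [0,0,0,0,0,0,1]
    - [0,0,0,0,0,0,1]
    - [0,0,0,0,0,0,1]

```text
clock: 17.45
position: [0.462, -0.1689, 0.0535]
ee_rot: [-2.939, 1.108, -0.0]
force: [1.9, -1.8, 0.9]
width: 0.538
gripper_force: 0.9
```

Request:
drive_tool:
  targets:
    - [0,0,0,0,0,0,1]
    - [0,0,0,0,0,0,1]
    - [0,0,0,0,0,0,1]
    - [0,0,0,0,0,0,1]
    - [0,0,0,0,0,0,1]

```text
clock: 17.95
position: [0.4615, -0.1689, 0.0534]
ee_rot: [-2.939, 1.109, 0.001]
force: [0.5, -0.1, 0.0]
width: 0.97
gripper_force: 0.0
```

Request:
drive_tool:
  targets:
    - [0,0,0,0,0,0.3,1]
    - [0,0,0,0,0,0.8,1]
    - [0,0,0,0,0,1.5,1]
    - [0,0,0,-0.4,-0.3,2.3,1]
    - [0,0,0,-0.8,-0.6,2.8,1]

```text
clock: 18.45
position: [0.4302, -0.1936, 0.1683]
ee_rot: [-2.94, 1.107, -0.004]
force: [-0.4, -0.9, -0.1]
width: 1.0
gripper_force: 0.0
```

```bash
python3 o.py; python3 - <<'E'
from cell import arm
import cv2,numpy as np
for _ in range(5): t=arm.get_image("top")["pixels"]
s=arm.get_image("scene")["pixels"]
a=cv2.resize(t[120:300,195:395],(400,360),interpolation=cv2.INTER_CUBIC); b=cv2.resize(s[150:330,130:330],(400,360),interpolation=cv2.INTER_CUBIC)
cv2.imwrite("pics/end.png",np.hstack([a,b])[:,:,::-1])
E
```

```text
{'t': 18.45, 'pos': [0.4302, -0.1936, 0.1683], 'yaw_y': np.float64(-131.28), 'tilt': [0.002, -0.001], 'q': [0.05, 0.25, 0.31, 2.03, -0.1, 0.87, -1.87], 'f': [-0.38, -0.94, -0.1], 'tq': [0.063, -0.024, -0.017], 'w': 1.0000251900666826, 'g': 0.0}
```

View pics/end.png

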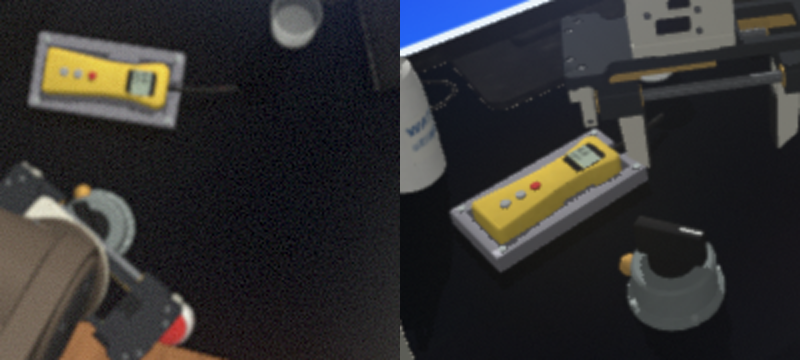

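The sniffer is still seated at top-view crop (105,78). The knob bar is back in its starting orientation (scene crop (670,228)), and the gripper is clear of everything.

```bash
python3 -c "
from cell import arm
print(arm.sign_off())"
```

```text
the job is handed in; nothing more can be done
None
```

The sniffer is seated in the tray and released. The knob was turned to its stop at about 61° (1.06 rad) and held there for about 1.2 s at roughly 0.27 N m beyond the spring. It sprang back, and the job was handed in at about 19 s on the robot's clock.

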